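# Oil the gears and hover the cover over its bolt holes

## Task

First give the gears a puff of oil: press the red nozzle cap of the spray can all the way down and let it spring back up. Then lift the cover plate by its handle and hold it level, hovering about 1 cm above the gear housing without touching it, with its four holes lined up over the four threaded holes so that the bolts could be dropped in (either way round will do). Finish while still holding it there, and leave the things lying around on the bench where they are.

Things in the scene. Friction and masses are not known exactly. Their poses are not given: they have to be found in the camera images.
- housing_top (a point): Green gear housing, fixed to the bench, 120 (its x) x 90 (its y) x 60 mm high, open at the top with brass and steel gears inside; a grey motor (52 mm across, top at 55 mm height) sticks out 65 mm from its +x end and a steel shaft 30 mm from its -x end. This point is the centre of the flat upper rim, 60 mm above the bench; z up.
- housing_hole_a (a point): Threaded hole (8 mm, black in a steel ring) in the rim of the housing, at +47 mm x, +32 mm y from housing_top. The four holes lie at +-47 mm x, +-32 mm y.
- housing_hole_b (a point): Threaded hole diagonally opposite, at -47 mm x, -32 mm y from housing_top.
- nozzle_top (a point): Centre of the flat top of the red nozzle cap (26 mm across, 18 mm high) of a blue-and-yellow spray can (52 mm across) that is screwed upright to a wooden foot on the bench. The top is 135 mm above the bench when up. The cap's z is up; its white mouth points along -y, at the housing.
- nozzle (a joint): Travel of the nozzle cap, m: 0 up, 0.006 fully down. It is sprung: starts moving at about 2 N, fully down at about 8 N, and comes back up by itself when let go.
- cover_grip (a point): Aluminium cover plate, loose, about 280 g, 120 (its x) x 90 (its y) x 5 mm, with four 9 mm holes through it at +-47 mm x, +-32 mm y, and a black bridge handle on top. It lies level, handle up, on a wooden riser 20 mm high. This point is the centre of the handle's bar, 30 mm above the plate's underside; the bar runs 70 mm along the cover's x, is 14 mm wide (y) and 14 mm high, its underside 18 mm above the plate's top. The plate fits either way round.
- cover_under (a point): Centre of the underside of the cover plate, 30 mm below cover_grip.
- cover_hole_a (a point): Hole of the cover at its +47 mm x, +32 mm y, at the underside.
- cover_hole_b (a point): Hole of the cover at its -47 mm x, -32 mm y, at the underside.
- riser: Wooden riser block, fixed, 100 x 70 x 20 mm, under the cover; origin at the centre of its underside.
- tray: Orange open parts tray with bolts, fixed, 110 x 90 x 25 mm; origin at the centre of its underside. Not needed.
- mug: Bystander: red mug, 80 mm across, 90 mm high, handle at its +y; origin at its underside or its lying axis. Leave alone.
- screwdriver: Bystander: screwdriver with green handle, 190 mm long, lying along its x; origin at its underside or its lying axis. Leave alone.
- wrench: Bystander: steel wrench, 170 mm long, lying along its x; origin at its underside or its lying axis. Leave alone.
- jar: Bystander: amber glass jar with steel lid, 60 mm across, 75 mm high; origin at its underside or its lying axis. Leave alone.
- tin: Bystander: low yellow tin, 84 mm across, 45 mm high; origin at its underside or its lying axis. Leave alone.
- bearing_box: Bystander: small cardboard box, 80 x 60 x 50 mm; origin at its underside or its lying axis. Leave alone.
Things that resemble listed ones, but are neither listed nor needed, are in the scene too. Leave any blue or purple look-alike of the part that bears cover_grip alone.

How it is judged:
On the way, in this order (a step that is already met when the one before it is completed fails the run):
1. the nozzle cap is pressed down (at least 4.5 of 6 mm) (value of joint nozzle above 0.0045 m), for 0.05 s.
2. the nozzle cap is back up (value of joint nozzle below 0.001 m), for 0.1 s.
3. the cover is held in the fingers, lifted clear of its riser (height (world z) of cover_under above 0.05 m and contact force between the fingers and cover above 0.5 N and contact force between cover and riser below 0.1 N), for 0.2 s.
At the end, for the whole second after the job is handed in: The cover is held in the fingers, handle up and level within 0.08 rad, at rest (under 20 mm/s), its underside 3 to 20 mm above the housing's rim and not touching the housing, each of its holes within 4 mm horizontally of a threaded hole (either way round); the nozzle cap is up (within 1 mm) (((horizontal distance between cover_hole_a and housing_hole_a below 0.004 m and horizontal distance between cover_hole_b and housing_hole_b below 0.004 m) or (horizontal distance between cover_hole_a and housing_hole_b below 0.004 m and horizontal distance between cover_hole_b and housing_hole_a below 0.004 m)) and z of cover_under in the frame of housing_top between 0.003 and 0.02 m and angle between cover_under's own z axis and vertical below 0.08 rad and z of cover_grip in the frame of housing_top above 0.03 m and contact force between the fingers and cover above 0.5 N and contact force between cover and housing below 0.1 N and linear speed of cover below 0.02 m/s and value of joint nozzle below 0.001 m); the arm keeps its last pose, push and grip.
It fails at once if a bystander (mug, screwdriver, wrench, jar, tin or box) is shifted by more than 30 mm (distance of any of mug, screwdriver, wrench, jar, tin, bearing_box from where it was at the start of the episode above 0.03 m).
It also fails if it takes over 58 s, if anything falls off the work surface, if the arm or the gripper's body presses on something with over 40 N, if the wrist force passes 120 N, or if a joint passes its speed limit or range.

## Robot

A 6-joint arm with a two-finger parallel gripper is mounted at the origin on the work surface. World frame = base frame: x ahead of the robot, y to its left, z up, the work surface at z = 0. Lengths are in m, angles in rad, forces in N, time in s.
With the tool pointing down it reaches from about 0.375 to 0.925 m from the base axis. Payload 5.7 kg.
Tool frame: the origin (TCP) lies midway between the tips of the shut fingers; the grasp point (between the pads) lies 19 mm behind it; z points along the fingers, y is the line along which they close (so a half turn about z gives the same grasp; the last joint's range is limited). The gripper opens to 88 mm and grips with 3 to 60 N. Pads are 20 mm wide; open, the fingers measure 115 mm over their backs; the gripper's body (75 mm by 178 mm) begins 61 mm behind the grasp point.
Start: joints at [1.154, 0.359, 1.51, -0, 1.272, -0.115], TCP at [0.178, 0.573, 0.223] pointing down, gripper open.
Joint ranges: [-2.97, 2.97], [-1.01, 2.36], [0.21, 2.38], [-0.96, 4.11], [0.2, 2.71], [-2.98, 2.98]. Speed limits (rad/s): [2.39, 2.39, 3.14, 3.14, 3.14, 3.14].

## Interface

Orientations are given as a rotation vector (axis times angle).
In Python, from rig import r, vision gives the robot as it stands.
- The arm moves only by the shell command python3 -m jog 'ROWS' [FORCE]. ROWS is JSON, a list of rows, each a list of 3 entries, a list of its own where there are three numbers: the closure, from 0 (fully open) to 1 (shut), then the shift along the tool's x, y, z normalised to -1 to 1, where 1 is 0.4 m, then the turn, a rotation vector about the tool's x, y, z normalised to -1 to 1, where 1 is 180 degrees. In form: [[gripper, [tx, ty, tz], [ax, ay, az]], ...]. A call has 1 to 10 rows; each row is the pose to reach, as a shift and turn from the pose commanded when the call began, along the tool's axes at that moment, turning the shorter way round; what a row does not reach only later rows make up. A row lasts 1/8 s, in which the tool goes at most 62.5 mm and 10.7 degrees, less where a joint would pass 70% of its speed; a pose out of reach is approached as far as the arm can. A call with a number of a shift or a turn outside -1 to 1 is refused whole. A call with a gripper value outside its range is refused whole. The fingers move at their own pace and stop on an object; FORCE is the grip in N (left out, the last holds). Time passes only in rows, so rows that repeat a pose let the fingers close. It gives the time, the measured TCP pose, the force, the opening and the grip force at its end, in the units of the state.
- r.get_obs(): the state, without advancing time (a new reading comes with each control period).
- vision.capture(name): name is "scene" or "top" or "wrist"; returns a dict with "color" (480x640x3 uint8, red, green, blue), "range_z" (480x640 float32, m along the optical axis (not along the pixel's ray), 0 where there is no reading), "camera_matrix" (3x3 intrinsics, pixels), "T" (4x4, takes a point from camera to world coordinates). Camera axes: x right, y down, z forward; pixel columns grow to the right and rows downward; lengths in m; the calibration is good to about 2 mm. A picture is of the moment at which its call begins.
- r.hand_in(): hands the job in; it is judged then, once.
The state is a dict: "time": time; "joint_positions": joint angles; "qd": joint speeds; "joint_torque": joint torques, N m; "ee_pos": TCP position; "tcp_rot": TCP orientation; "ft_force": force on the tool from outside, world axes, zero at the start; "ft_torque": the same for the moment, N m; "gripper_width": finger opening in m; "grasp_force": force on a finger pad.
Only numpy, scipy, OpenCV 4.12 (cv2) and the standard library are available. Lean on these libraries where they do the work, as an engineer would, in place of code of your own. Each camera call takes 0.05 s, during which the arm holds its last target. There are 200 camera calls.

## Working session

There is one attempt and no reset: what is moved stays moved. The work goes in short steps, Python scripts to look and compute and a shell command to move; the robot and the scene stay as the last step left them, time stands still between calls to the robot, and variables do not carry over. Pictures are saved under pics/ and viewed, at most 10 in all, crops included, and the job is handed in when it is done.

```bash
mkdir -p pics; ls; python3 - <<'E'
from rig import r,vision
import cv2,numpy as np
for n in("scene","top"):
    d=vision.capture(n);cv2.imwrite(f"pics/{n}0.png",d["color"][...,::-1]);np.savez(f"/tmp/{n}.npz",**d)
    print(n,d["T"].round(3).tolist())
o=r.get_obs();print(o["time"],o["ee_pos"],o["tcp_rot"],o["ft_force"])
E
```

```text
pics
scene [[0.233, 0.576, -0.784, 1.555], [0.972, -0.152, 0.177, -0.219], [-0.017, -0.803, -0.595, 0.871], [0.0, 0.0, 0.0, 1.0]]
top [[0.039, -0.977, 0.21, 0.297], [-0.999, -0.038, 0.006, -0.012], [0.002, -0.21, -0.978, 1.428], [0.0, 0.0, 0.0, 1.0]]
0.1 [0.17810398 0.57231277 0.22189993] [-4.72202113e-01 -3.10547205e+00  2.48898535e-03] [-0.28269085 -0.30653959 -0.226142  ]
```

View pics/scene0.png

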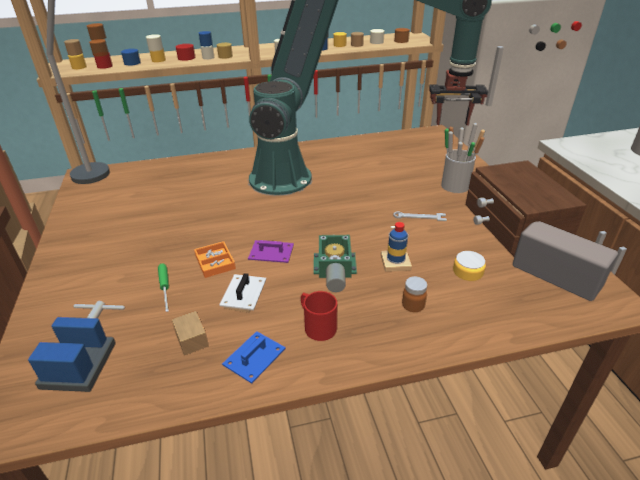

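View pics/top0.png

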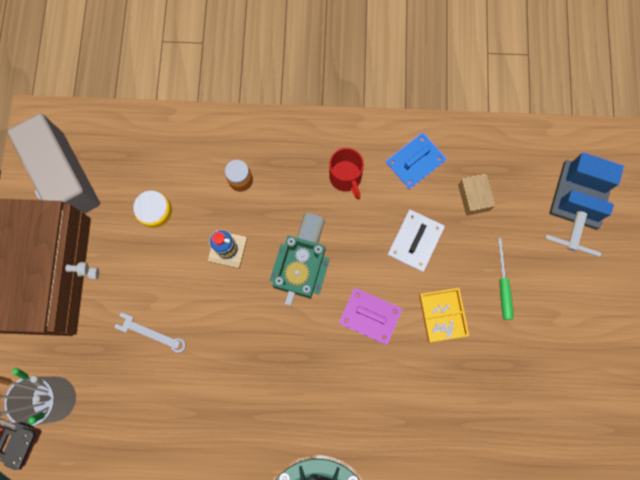

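The top view shows the aluminium cover at about (416,240), the housing at (300,265) with the motor toward the upper right, and the red nozzle at (218,238). The blue and purple plates are decoys.

```bash
cat > h.py <<'E'
import numpy as np,cv2
def cloud(d):
    z=d["range_z"];K=d["camera_matrix"];T=d["T"]
    v,u=np.mgrid[:480,:640]
    p=np.stack([(u-K[0,2])/K[0,0]*z,(v-K[1,2])/K[1,1]*z,z],-1)@T[:3,:3].T+T[:3,3]
    p[z==0]=np.nan
    return p
def rect(q):
    (c,s,a)=cv2.minAreaRect((q[:,:2]*1000).astype(np.float32)); return np.round(c,1),np.round(s,1),round(a,1)
E
python3 - <<'E'
from h import *
d=np.load('/tmp/top.npz');p=cloud(d);c=d["color"].astype(int);K=d["camera_matrix"];print(K[0,0])
hsv=cv2.cvtColor(d["color"],cv2.COLOR_RGB2HSV)
def box(u0,u1,v0,v1):
    m=np.zeros((480,640),bool);m[v0:v1,u0:u1]=1;return m
z=p[...,2]
red=(c[...,0]>150)&(c[...,1]<70)&(c[...,2]<70)
def rep(n,m):
    q=p[m];print(n,len(q),q.mean(0).round(4),np.percentile(q[:,2],[5,50,95]).round(4),rect(q))
rep("nozzle",box(205,235,225,255)&red&(z>.12))
rep("can",box(200,245,225,270)&(z>.08))
g=box(265,330,210,305)
rep("rim",g&(z>.056)&(z<.066)&(hsv[...,0]>60)&(hsv[...,0]<95)&(hsv[...,1]>80))
cv=box(385,447,205,275)
rep("plate",cv&(z>.015)&(c.min(-1)>150))
rep("handle",cv&(z>.035))
rep("handledark",cv&(c.max(-1)<70))
E
```

```text
616.9619556620628
nozzle 38 [0.5751 0.2347 0.1354] [0.1299 0.1358 0.1397] (array([572.9, 232.8]), array([21.5, 18.7]), 40.1)
can 479 [0.5706 0.2308 0.1124] [0.0896 0.1081 0.1377] (array([573.8, 235. ]), array([51. , 52.9]), 1.9)
rim 498 [0.5288 0.0657 0.0607] [0.0567 0.0607 0.0646] (array([534.4,  64.3]), array([ 90.8, 118.3]), 76.2)
plate 1764 [ 0.6096 -0.2042  0.0264] [0.0209 0.0261 0.0313] (array([ 610.5, -204.7]), array([ 90.2, 122.7]), 65.9)
handle 203 [ 0.6085 -0.2036  0.0566] [0.0474 0.0578 0.062 ] (array([ 611.6, -209.8]), array([44.9, 82.8]), 84.9)
handledark 71 [ 0.611  -0.2043  0.057 ] [0.0511 0.0579 0.0615] (array([ 608.2, -202.7]), array([ 7.2, 65.3]), 65.7)
```

```bash
cat >> h.py <<'E'
from scipy.spatial.transform import Rotation as Ro
def go(x,y,z,yaw=None):
    "normalised shift/turn to TCP (x,y,z), tool pointing down with tool y at yaw deg"
    from rig import r
    o=r.get_obs();R=Ro.from_rotvec(o["tcp_rot"]);p=np.array(o["ee_pos"])
    s=R.inv().apply(np.array([x,y,z])-p)/.4
    Y=R.as_matrix()[:,1]; print("t",o["time"],"p",p.round(4),"yaw",np.degrees(np.arctan2(Y[1],Y[0])).round(2),"F",np.round(o["ft_force"],1),"w",o["gripper_width"],"g",o["grasp_force"])
    t=np.zeros(3)
    if yaw is not None:
        a=np.radians(yaw);Yt=np.array([np.cos(a),np.sin(a),0]);Z=np.array([0,0,-1.])
        G=Ro.from_matrix(np.stack([np.cross(Yt,Z),Yt,Z],1)); t=(R.inv()*G).as_rotvec()/np.pi
    print("shift",s.round(4),"turn",t.round(4))
E
python3 - <<'E'
from h import *
p=cloud(np.load('/tmp/top.npz'));print(np.nanmax(p[350:420,0:80,2]))
go(.52,.25,.25,72.7)
E
```

```text
0.32451089187401294
t 0.1 p [0.1781 0.5723 0.2219] yaw 72.71 F [-0.3 -0.3 -0.2] w 0.08778373914815868 g 0.0
shift [-1.0556 -0.5154 -0.0696] turn [-0.0005 -0.0001  0.    ]
```

```bash
python3 -m jog '[[0,[0,0,-0.15],[0,0,0]],[0,[0,0,-0.3],[0,0,0]],[0,[0,0,-0.3],[0,0,0]],[0,[-0.15,-0.07,-0.3],[0,0,0]],[0,[-0.3,-0.14,-0.3],[0,0,0]],[0,[-0.45,-0.21,-0.3],[0,0,0]],[0,[-0.6,-0.3,-0.3],[0,0,0]],[0,[-0.75,-0.37,-0.25],[0,0,0]],[0,[-0.9,-0.45,-0.2],[0,0,0]],[0,[-0.98,-0.5,-0.15],[0,0,0]]]' && python3 -m jog '[[0,[-0.08,0,0],[0,0,0]],[0,[-0.08,0,0],[0,0,0]],[0,[-0.08,0,0],[0,0,0]],[0,[-0.08,0,0],[0,0,0]]]'
python3 - <<'E'
from h import *
from rig import vision
d=vision.capture("wrist");cv2.imwrite("pics/w1.png",d["color"][...,::-1]);np.savez("/tmp/w1.npz",**d);print(d["T"].round(3))
go(.574,.235,.17,72.7)
E
```

```text
time: 1.35
ee_pos: [0.4862, 0.2722, 0.286]
tcp_rot: [-0.473, -3.105, 0.0]
ft_force: [0.8, 0.1, 0.5]
gripper_width: 0.0878
grasp_force: 0.0
time: 1.85
ee_pos: [0.5145, 0.2652, 0.2874]
tcp_rot: [-0.47, -3.106, 0.0]
ft_force: [-0.1, -0.3, 0.2]
gripper_width: 0.0878
grasp_force: 0.0
[[ 0.295  0.917  0.267  0.442]
 [ 0.955 -0.283 -0.083  0.288]
 [-0.     0.279 -0.96   0.449]
 [ 0.     0.     0.     1.   ]]
t 1.9 p [0.5147 0.2652 0.2876] yaw 72.8 F [-0.8  0.5 -0.6] w 0.0878049318740895 g 0.0
shift [-0.164  -0.0282  0.2939] turn [-0.     -0.0001  0.0005]
```

View pics/w1.png

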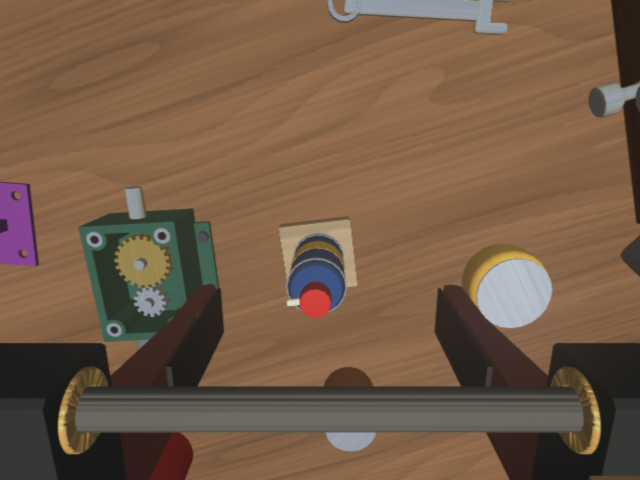

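The wrist view shows the red cap at (315,303) between the fingers, and housing holes at (95,239), (162,236) and (115,329).

```bash
python3 - <<'E'
from h import *
d=np.load('/tmp/w1.npz');p=cloud(d);c=d["color"].astype(int)
m=(c[...,0]>150)&(c[...,1]<90)&(c[...,2]<90);m[:270]=0;m[335:]=0;m[:,:290]=0;m[:,345:]=0
q=p[m];q=q[q[:,2]>.131];print(q.mean(0).round(4),rect(q))
zz=.06;K=d["camera_matrix"];T=d["T"]
for u,v in((95,239),(162,236),(115,329)):
    ray=T[:3,:3]@[(u-K[0,2])/K[0,0],(v-K[1,2])/K[1,1],1];print((T[:3,3]+ray*(zz-T[2,3])/ray[2]).round(4))
go(q[:,0].mean(),q[:,1].mean(),.16)
E
```

```text
[0.5749 0.2346 0.1349] (array([575. , 234.6]), array([23.9, 24.2]), 2.3)
[0.483  0.0445 0.06  ]
[0.4989 0.1059 0.06  ]
[0.5742 0.0224 0.06  ]
t 1.9 p [0.5147 0.2652 0.2876] yaw 72.8 F [-0.8  0.5 -0.6] w 0.0878049318740895 g 0.0
shift [-0.1664 -0.0285  0.3189] turn [0. 0. 0.]
```

```bash
python3 -m jog '[[1,[-0.166,-0.028,0],[0,0,0]],[1,[-0.166,-0.028,0],[0,0,0]],[1,[-0.166,-0.028,0.1],[0,0,0]],[1,[-0.166,-0.028,0.2],[0,0,0]],[1,[-0.166,-0.028,0.3],[0,0,0]],[1,[-0.166,-0.028,0.34],[0,0,0]],[1,[-0.166,-0.028,0.36],[0,0,0]],[1,[-0.166,-0.028,0.36],[0,0,0]],[1,[-0.166,-0.028,0.36],[0,0,0]]]'; python3 -c "
from h import *
go(.575,.2346,.131)"
```

```text
time: 3.02
ee_pos: [0.5769, 0.2344, 0.145]
tcp_rot: [0.472, 3.104, 0.002]
ft_force: [-1.3, -0.1, 0.4]
gripper_width: 0.002
grasp_force: 0.0
t 3.025 p [0.5769 0.2344 0.145 ] yaw 72.71 F [-1.3 -0.1  0.4] w 0.0020208553619128614 g 0.0
shift [ 0.0048 -0.0009  0.0349] turn [0. 0. 0.]
```

```bash
python3 -m jog '[[1,[0.004,0,0.02],[0,0,0]],[1,[0.004,0,0.03],[0,0,0]],[1,[0.004,0,0.035],[0,0,0]],[1,[0.004,0,0.0375],[0,0,0]],[1,[0.004,0,0.0375],[0,0,0]]]'
```

```text
time: 3.65
ee_pos: [0.5749, 0.2347, 0.1294]
tcp_rot: [0.472, 3.105, 0.001]
ft_force: [-1.8, 1.1, 7.1]
gripper_width: 0.0005
grasp_force: 3.8
```

```bash
python3 -m jog '[[1,[0,0,0.0025],[0,0,0]],[1,[0,0,0.005],[0,0,0]],[1,[0,0,0.005],[0,0,0]],[1,[0,0,0.005],[0,0,0]]]'
```

```text
time: 4.15
ee_pos: [0.575, 0.2347, 0.1292]
tcp_rot: [0.472, 3.104, 0.001]
ft_force: [-4.8, -1.2, 19.7]
gripper_width: 0.0002
grasp_force: 9.6
```

```bash
python3 -m jog '[[1,[0,0,-0.05],[0,0,0]],[1,[0,0,-0.15],[0,0,0]],[0,[0,0,-0.25],[0,0,0]],[0,[-0.05,-0.14,-0.3],[0,0,0]],[0,[-0.1,-0.28,-0.3],[0,0,0]],[0,[-0.15,-0.42,-0.3],[0,0,0]],[0,[-0.2,-0.56,-0.3],[0,0,0]],[0,[-0.25,-0.7,-0.3],[0,0,0]],[0,[-0.28,-0.85,-0.3],[0,0,0]],[0,[-0.33,-0.98,-0.3],[0,0,0]]]' && python3 -m jog '[[0,[0,0,0],[0,0,0.037]],[0,[0,0,0],[0,0,0.037]],[0,[0,0,0],[0,0,0.037]]]'
python3 - <<'E'
from h import *
from rig import vision
d=vision.capture("wrist");cv2.imwrite("pics/w2.png",d["color"][...,::-1]);np.savez("/tmp/w2.npz",**d)
go(.61,-.2045,.15,65.9)
p=cloud(d);c=d["color"].astype(int);z=p[...,2]
m=(abs(p[...,0]-.61)<.09)&(abs(p[...,1]+.204)<.09)&(z>.018)&(z<.034)&(c.min(-1)>130)&(np.ptp(c,-1)<40)
print(rect(p[m]),m.sum())
m=(abs(p[...,0]-.61)<.05)&(abs(p[...,1]+.204)<.05)&(z>.05)&(z<.065)&(c.max(-1)<80)
print(rect(p[m]),m.sum(),np.median(p[m],0))
E
```

```text
time: 5.4
ee_pos: [0.5828, -0.181, 0.2462]
tcp_rot: [-0.473, -3.105, -0.0]
ft_force: [1.4, -0.8, -0.8]
gripper_width: 0.0766
grasp_force: 0.0
time: 5.78
ee_pos: [0.5836, -0.1784, 0.2462]
tcp_rot: [-0.647, -3.073, -0.0]
ft_force: [0.3, 0.0, 1.1]
gripper_width: 0.0879
grasp_force: 0.0
t 5.825 p [ 0.5838 -0.1782  0.2464] yaw 66.2 F [ 0.1  0.3 -0.1] w 0.08788113029155444 g 0.0
shift [-0.0866 -0.0336  0.2409] turn [-0.     -0.0001  0.0017]
(array([ 611.2, -205.5]), array([ 90.1, 120.1]), 66.0) 10317
(array([ 610.3, -204.9]), array([12.1, 68.4]), 65.9) 1122 [ 0.60825859 -0.20385895  0.05685691]
```

View pics/w2.png

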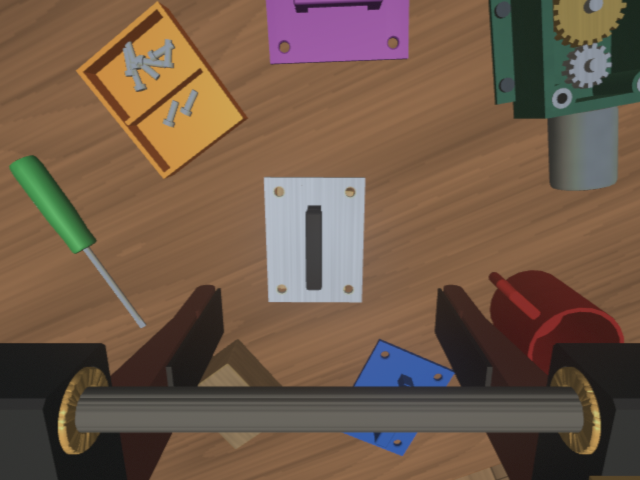

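The cover lies at (315,240), between the open fingers and clear of everything else. Next I descend onto its handle.

```bash
python3 -m jog '[[0,[-0.089,-0.034,0.1],[0,0,0.001]],[0,[-0.089,-0.034,0.2],[0,0,0.001]],[0,[-0.089,-0.034,0.3],[0,0,0.001]],[0,[-0.089,-0.034,0.4],[0,0,0.001]],[0,[-0.089,-0.034,0.45],[0,0,0.001]],[0,[-0.089,-0.034,0.45],[0,0,0.001]],[0,[-0.089,-0.034,0.45],[0,0,0.001]]]'; python3 -c "
from h import *
go(.611,-.205,.033,66)"
```

```text
time: 6.7
ee_pos: [0.6117, -0.2057, 0.0675]
tcp_rot: [0.654, 3.071, -0.001]
ft_force: [-0.4, -0.4, 0.5]
gripper_width: 0.0877
grasp_force: 0.0
t 6.7 p [ 0.6117 -0.2057  0.0675] yaw 65.94 F [-0.4 -0.4  0.5] w 0.08765023727417388 g 0.0
shift [0.0025 0.001  0.0863] turn [-0.      0.0005 -0.0003]
```

```bash
python3 -m jog '[[0,[0.0015,0.001,0.05],[0,0,0]],[0,[0.0015,0.001,0.085],[0,0,0]],[0,[0.0015,0.001,0.085],[0,0,0]],[0.5,[0.0015,0.001,0.085],[0,0,0]],[1,[0.0015,0.001,0.085],[0,0,0]],[1,[0.0015,0.001,0.085],[0,0,0]],[1,[0.0015,0.001,0.085],[0,0,0]],[1,[0.0015,0.001,0.085],[0,0,0]]]' 40; python3 -c "
from h import *
go(.611,-.205,.033,66)"
```

```text
time: 7.7
ee_pos: [0.6105, -0.2054, 0.0326]
tcp_rot: [0.657, 3.072, -0.0]
ft_force: [0.1, 0.9, 0.3]
gripper_width: 0.0412
grasp_force: 0.0
t 7.7 p [ 0.6105 -0.2054  0.0326] yaw 65.87 F [0.1 0.9 0.3] w 0.04120497873091678 g 0.0
shift [-0.0007  0.0013 -0.0009] turn [-0.      0.     -0.0007]
```

```bash
python3 -m jog '[[1,[0,0,0],[0,0,0]],[1,[0,0,0],[0,0,0]],[1,[0,0,0],[0,0,0]],[1,[0,0,0],[0,0,0]],[1,[0,0,-0.04],[0,0,0]],[1,[0,0,-0.12],[0,0,0]],[1,[0,0,-0.2],[0,0,0]],[1,[0,0,-0.27],[0,0,0]],[1,[0,0,-0.3],[0,0,0]],[1,[0,0,-0.3],[0,0,0]]]' 40; python3 - <<'E'
from h import *
from rig import vision
d=np.load('/tmp/w2.npz')
go(.536,.0643,.15,76)
E
```

```text
time: 8.95
ee_pos: [0.6109, -0.2056, 0.1535]
tcp_rot: [0.656, 3.071, -0.001]
ft_force: [0.4, 0.3, -2.9]
gripper_width: 0.0135
grasp_force: 40.0
t 8.95 p [ 0.6109 -0.2056  0.1535] yaw 65.87 F [ 0.4  0.3 -2.9] w 0.013518912851633268 g 39.99939680099487
shift [0.4467 0.5391 0.0078] turn [-0.0001  0.0005 -0.0563]
```

```bash
python3 -m jog '[[1,[0.03,0.02,-0.05],[0,0,-0.01]],[1,[0.1,0.06,-0.1],[0,0,-0.03]],[1,[0.18,0.12,-0.12],[0,0,-0.056]],[1,[0.24,0.155,-0.12],[0,0,-0.056]],[1,[0.267,0.168,-0.12],[0,0,-0.056]],[1,[0.267,0.168,-0.12],[0,0,-0.056]],[1,[0.267,0.168,-0.12],[0,0,-0.056]],[1,[0.267,0.168,-0.12],[0,0,-0.056]]]'; python3 - <<'E'
from h import *
from rig import vision
d=vision.capture("wrist");cv2.imwrite("pics/w3.png",d["color"][...,::-1]);np.savez("/tmp/w3.npz",**d)
go(.536,.0643,.15,76)
E
```

```text
time: 9.95
ee_pos: [0.5411, -0.1012, 0.2004]
tcp_rot: [0.385, 3.118, -0.0]
ft_force: [-0.1, 0.3, -2.5]
gripper_width: 0.014
grasp_force: 40.0
t 10.0 p [ 0.541  -0.1011  0.2003] yaw 75.91 F [-0.2  0.5 -3. ] w 0.013537365385157742 g 39.99946117401123
shift [0.1129 0.398  0.1257] turn [-0.0001  0.     -0.0005]
```

View pics/w3.png

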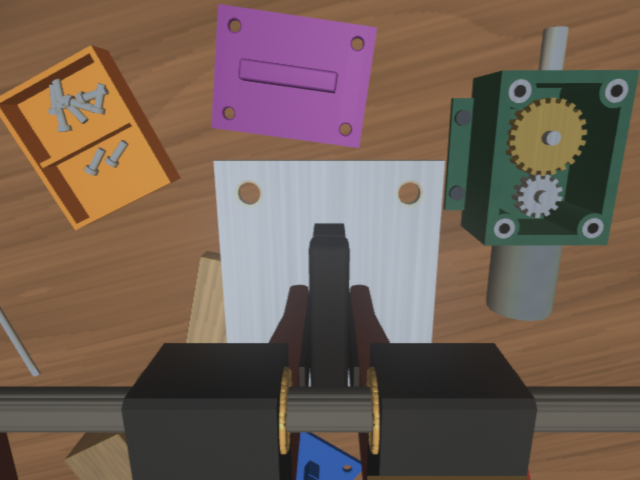

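All four housing holes show: (520,91), (617,91), (593,228), (505,229). Two cover holes show at (249,193) and (409,193), so I can measure both sets in one image.

```bash
python3 - <<'E'
from h import *
d=np.load('/tmp/w3.npz');K=d["camera_matrix"];T=d["T"];c=d["color"];p=cloud(d)
def pt(u,v,zz):
    ray=T[:3,:3]@[(u-K[0,2])/K[0,0],(v-K[1,2])/K[1,1],1];return (T[:3,3]+ray*(zz-T[2,3])/ray[2])
g=cv2.cvtColor(c,cv2.COLOR_RGB2GRAY)
def ref(u,v,dark,R):   # centroid of dark hole / bright ring pixels
    w=g[v-R:v+R+1,u-R:u+R+1].astype(int); t=(w.min()+w.max())/2
    m=(w<t) if dark else (w>t); y,x=np.nonzero(m); return u-R+(x.min()+x.max())/2,v-R+(y.min()+y.max())/2
H=[(520,91),(617,91),(593,228),(505,229)];C=[(249,193),(409,193)]
Hr=[ref(*h,False,15) for h in H];Cr=[ref(*h,True,15) for h in C];print(Hr,Cr)
zp=np.nanmedian(p[175:185,260:400,2]);print("plate top",zp, "rim", [np.nanmedian(p[v-10:v+11,u-10:u+11,2]).round(4) for u,v in H])
P=np.array([pt(*h,.06)[:2] for h in Hr]);Q=np.array([pt(*h,zp)[:2] for h in Cr])
print(P.round(4),Q.round(4))
print("dists",np.linalg.norm(P-np.roll(P,-1,0),axis=1).round(4),np.linalg.norm(Q[0]-Q[1]).round(4))
hc=P.mean(0);yv=(P[1]-P[0])+(P[2]-P[3]);hy=np.degrees(np.arctan2(yv[1],yv[0]))
yc=Q[1]-Q[0];cy=np.degrees(np.arctan2(*yc[::-1]));xc=np.array([yc[1],-yc[0]])/np.linalg.norm(yc)
cc=Q.mean(0)+.047*xc
print("housing",hc,hy,"cover",cc,cy)
from rig import r
o=r.get_obs();e=np.array(o["ee_pos"]);print("cover-tcp",cc-e[:2])
a=np.radians(hy-cy);off=np.array([[np.cos(a),-np.sin(a)],[np.sin(a),np.cos(a)]])@(cc-e[:2])
t=hc-off;print("target tcp",t)
go(t[0],t[1],.15,75.91+hy-cy)
E
```

```text
[(np.float64(521.5), np.float64(92.5)), (np.float64(616.5), np.float64(90.0)), (np.float64(595.0), np.float64(230.5)), (np.float64(504.0), np.float64(228.0))] [(np.float64(248.5), np.float64(193.0)), (np.float64(409.5), np.float64(193.5))]
plate top 0.19272746253544742 rim [np.float64(0.0602), np.float64(0.0602), np.float64(0.0602), np.float64(0.0602)]
[[0.484  0.0449]
 [0.4977 0.1062]
 [0.5917 0.0852]
 [0.5738 0.0214]] [[ 0.4881 -0.1209]
 [ 0.5038 -0.0589]]
dists [0.0628 0.0964 0.0663 0.0929] 0.064
housing [0.53680734 0.0644349 ] 75.81913909283378 cover [ 0.541546   -0.10140455] 75.77679552039176
cover-tcp [ 0.00050957 -0.00032616]
target tcp [0.53629753 0.06476068]
t 10.0 p [ 0.541  -0.1011  0.2003] yaw 75.91 F [-0.2  0.5 -3. ] w 0.013537365385157742 g 39.99946117401123
shift [0.1125 0.3993 0.1257] turn [-0.0001  0.     -0.0003]
```

```bash
python3 -m jog '[[1,[0.02,0.07,0],[0,0,0]],[1,[0.05,0.18,0],[0,0,0]],[1,[0.08,0.29,0],[0,0,0]],[1,[0.1,0.36,0],[0,0,0]],[1,[0.112,0.399,0],[0,0,0]],[1,[0.112,0.399,0.06],[0,0,0]],[1,[0.112,0.399,0.12],[0,0,0]],[1,[0.112,0.399,0.18],[0,0,0]],[1,[0.112,0.399,0.2],[0,0,0]],[1,[0.112,0.399,0.2],[0,0,0]]]'; python3 -c "
from h import *
go(.5364,.0647,.0826,75.9)"
```

```text
time: 11.25
ee_pos: [0.5359, 0.0649, 0.1203]
tcp_rot: [-0.385, -3.117, 0.001]
ft_force: [-0.4, 0.6, -3.2]
gripper_width: 0.0136
grasp_force: 40.0
t 11.25 p [0.5359 0.0649 0.1203] yaw 75.92 F [-0.4  0.6 -3.2] w 0.013591776127301981 g 39.99955773353577
shift [-0.0015 -0.0001  0.0942] turn [-0.0002 -0.0002  0.0001]
```

```bash
python3 -m jog '[[1,[-0.0015,0,0.03],[0,0,0]],[1,[-0.0015,0,0.06],[0,0,0]],[1,[-0.0015,0,0.08],[0,0,0]],[1,[-0.0015,0,0.092],[0,0,0]],[1,[-0.0015,0,0.092],[0,0,0]],[1,[-0.0015,0,0.092],[0,0,0]],[1,[-0.0015,0,0.092],[0,0,0]]]'; python3 - <<'E'
from h import *
from rig import vision
d=vision.capture("wrist");np.savez("/tmp/w4.npz",**d);im=d["color"][...,::-1];s=vision.capture("scene")["color"][220:310,290:380,::-1]
im=im.copy();im[380:480,0:0]=0;cv2.imwrite("pics/w4.png",np.hstack([cv2.resize(im[100:400,160:500],(453,400)),cv2.resize(s,(340,400))]))
p=cloud(d);c=d["color"].astype(int);m=(c.min(-1)>130)&(np.ptp(c,-1)<40)&(abs(p[...,2]-.075)<.006)&(abs(p[...,0]-.536)<.08)&(abs(p[...,1]-.065)<.06)
q=p[m];A=np.c_[q[:,:2],np.ones(len(q))];k=np.linalg.lstsq(A,q[:,2],rcond=None)[0];print("plate z",np.median(q[:,2]),"tilt",k[:2],len(q),rect(q))
go(.5364,.0647,.0826,75.9)
E
```

```text
time: 12.12
ee_pos: [0.5367, 0.0652, 0.084]
tcp_rot: [0.384, 3.117, -0.0]
ft_force: [0.4, -0.8, -2.7]
gripper_width: 0.0138
grasp_force: 40.0
plate z 0.07639513927430686 tilt [ 0.00179607 -0.00053314] 30799 (array([528.2,  67.1]), array([ 90.8, 101.5]), 76.0)
t 12.225 p [0.5366 0.0652 0.084 ] yaw 75.95 F [ 0.2  0.2 -3. ] w 0.01381000147446908 g 39.99944865703583
shift [ 0.0002 -0.0013  0.0035] turn [0.     0.0002 0.0003]
```

View pics/w4.png

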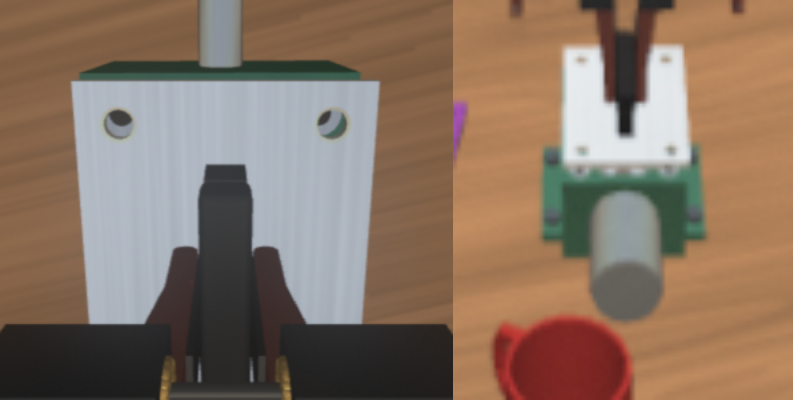

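The cover hovers level above the housing, and the housing rings show through its two far holes. I'll measure that residual.

```bash
python3 - <<'E'
from h import *
d=np.load('/tmp/w4.npz');K=d["camera_matrix"];T=d["T"];c=d["color"]
# holes at full-image px: x=160+u*340/453, y=100+v*.75
t=[]
for u in(119,332):
    x=int(160+u*340/453);y=int(100+124*.75);t.append(cv2.resize(c[y-20:y+20,x-20:x+20,::-1],(390,390),interpolation=cv2.INTER_NEAREST));print(x,y)
cv2.imwrite("pics/w5.png",np.hstack(t))
def px(P): q=T[:3,:3].T@(P-T[:3,3]);q=K@q;return q[:2]/q[2]
a=np.radians(75.82);Y=np.array([np.cos(a),np.sin(a)]);X=np.array([Y[1],-Y[0]])
for s in(-1,1):
    h=np.array([.5366,.0645])-.047*X+s*.032*Y;print("housing hole px",px(np.r_[h,.06]),"if cover aligned, cover hole px",px(np.r_[h,.0764]))
E
```

```text
249 193
409 193
housing hole px [253.83464492 185.65617274] if cover aligned, cover hole px [246.91591418 192.11419371]
housing hole px [401.47330985 186.10033458] if cover aligned, cover hole px [408.15788166 192.59758998]
```

View pics/w5.png

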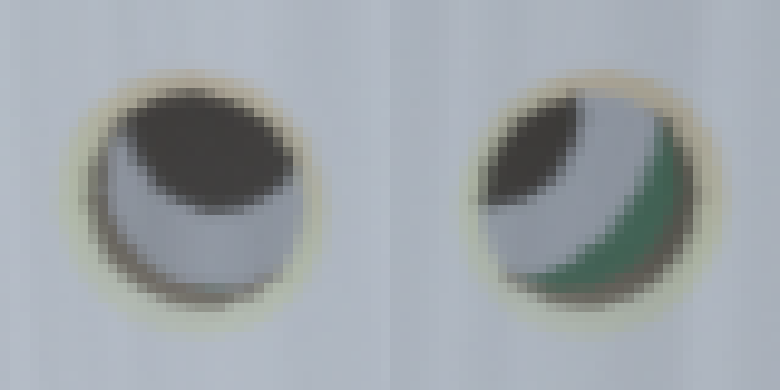

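```bash
python3 -m jog '[[1,[0.0015,-0.0045,0.003],[0,0,0]],[1,[0.0015,-0.0045,0.003],[0,0,0]],[1,[0.0015,-0.0045,0.003],[0,0,0]],[1,[0.0015,-0.0045,0.003],[0,0,0]],[1,[0.0015,-0.0045,0.003],[0,0,0]],[1,[0.0015,-0.0045,0.003],[0,0,0]]]'; python3 - <<'E'
from h import *
from rig import vision
d=vision.capture("wrist");c=d["color"]
cv2.imwrite("pics/w6.png",np.hstack([cv2.resize(c[173:213,x-20:x+20,::-1],(390,390),interpolation=cv2.INTER_NEAREST) for x in(249,409)]))
go(.5364,.0647,.0826,75.9)
E
```

```text
time: 12.98
ee_pos: [0.5354, 0.0636, 0.0825]
tcp_rot: [-0.384, -3.118, 0.0]
ft_force: [0.2, -0.7, -2.4]
gripper_width: 0.0137
grasp_force: 40.0
t 13.025 p [0.5354 0.0636 0.0825] yaw 75.95 F [-0.5  0.2 -2.3] w 0.013510284838690028 g 39.999436140060425
shift [-0.0018  0.0032 -0.0002] turn [-0.      0.      0.0003]
```

View pics/w6.png

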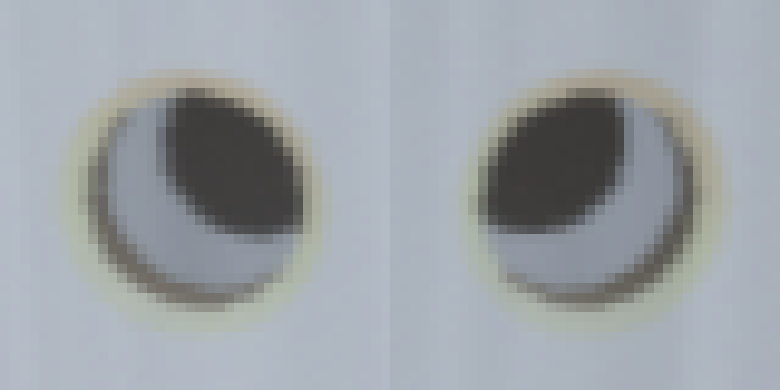

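The rings now sit symmetrically in both holes, and the remaining offset matches the expected parallax. I'm handing in.

```bash
python3 -c "
from rig import r
print(r.hand_in())"
```

```text
the job is handed in; nothing more can be done
None
```

I pressed the nozzle cap to its stop and released it; the cover is now held level about 1 cm above the housing with its holes lined up to within about 1 mm, and the job is handed in (no verdict was returned).

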